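Hold the grinder lid at its pulse mark

TASK

Swing the red clamp arm wide open, clear of the coffee grinder's mouth, pick up the black bayonet lid by its bar and put it fully down into the mouth with its bar in line with the white marks. Twist it clockwise (seen from above), against its spring, until the bar is in line with the green marks, half-way to the red ones and well before the lock clicks, and finish still holding it there by the bar. Leave the coffee jar, cup, scoop and jam jar where they stand.

Things in the scene. Friction and masses are not known exactly. Their poses are not given: they have to be found in the camera images.
- grinder: black coffee grinder, fixed, 132 mm across; dark steel collar 104 mm across, flat top 105 mm high. Origin: centre of underside, z up on the mouth's axis; x runs through the two green pulse marks on the collar (at +x and -x). The two white entry marks, at the slots for the lid's lugs, lie 0.70 rad anticlockwise (from above) of the green ones, the two red lock marks 0.70 rad clockwise of them.
- mouth (a point): centre of the mouth at the collar's top, 105 mm above the grinder's origin. Mouth 72 mm across, 30 mm deep; its two slots are 18 mm wide and reach 44.5 mm from the axis. Below them a track lets the lugs turn clockwise only. Two sprung balls resist from 0.95 rad of turn after the white marks; the lock has clicked at about 1.15 rad.
- lid: loose black lid, 0.11 to 0.19 kg, upright on the worktop. Origin: centre of underside of its grey plug, z up. Plug 66 mm across, 24 mm high; at its foot two lugs along +x and -x reach 41 mm from the axis, 10 mm wide, 7 mm high. Cap disc 92 mm across from z = 24 to 36 mm. Half a turn makes no difference. Fully down, its origin is 81 mm above the grinder's, with 3 mm play all round.
- lid_bar (a point): centre of the top of the lid's bar grip, 66 mm above the lid's origin. The bar stands on the cap along the lid's x, in line with the lugs: 64 mm long, 14 mm thick (y), from z = 36 to 66 mm; white lines along it show its direction.
- switch (a joint): sprung orange ring in the collar that the lugs push round; 0 at rest, grows clockwise (rad). The lugs meet it about 0.10 rad after the white marks, so it reads the lid's turn less about 0.10: about 0.60 with the bar at the green marks. Its spring turns the lid back with 0.04 N m at first, 0.11 N m at the green marks, so the lid must be held.
- clamp (a joint): red clamp arm that swings level across the mouth about an upright pivot beside the collar; 0 (to 0.35 at the start) = across the mouth, grows anticlockwise seen from above as it opens, 1.9 = stop. From 1.5 on it is wide open and clear of the lid. Light friction (0.04 N m) keeps it where it is left.
- clamp_knob (a point): centre of the top of the black upright knob at the free end of the clamp arm: a post of 16 mm diameter and 31 mm height above the arm, its top 152 mm above the worktop; 82 mm from the pivot.
- clamp_pivot (a point): pivot of the clamp arm, on the upright hinge axis, at the top of the arm (121 mm above the worktop).
- coffee_jar: glass coffee jar with green cap, 89 mm across, 137 mm tall; bystander. Origin: centre of underside.
- cup: salmon and white mug, 90x122x105 mm; bystander. Origin: underside.
- scoop: blue measuring scoop, 121x68x36 mm; bystander. Origin: underside.
- jam_jar: small jam jar with green cap, 62 mm across, 86 mm tall; bystander. Origin: centre of underside.
Things that resemble listed ones, but are neither listed nor needed, are in the scene too. Leave any pink look-alike of the lid alone.

How it is judged:
By the outcome, as a careful person would: the job done as asked, in the order asked, and still so for the second after the job is handed in, while the arm keeps its last pose, push and grip.
It also fails if it takes over 72 s, if anything falls off the work surface, if the arm or the gripper's body presses on something with over 40 N, if the wrist force passes 120 N, or if a joint passes its speed limit or range.

ROBOT

A 6-joint arm with a two-finger parallel gripper is mounted at the origin on a cart in front of the work surface, level with it; the furniture and walls round the work are solid. World frame = base frame: x ahead of the robot, y to its left, z up, the work surface at z = 0. Lengths are in m, angles in rad, forces in N, time in s.
With the tool pointing down it reaches from about 0.275 to 0.875 m from the base axis. Payload 12.5 kg.
Tool frame: the origin (TCP) lies midway between the tips of the shut fingers; the grasp point (between the pads) lies 19 mm behind it (grasp_offset is the distance from the TCP to the grasp point, in m); z points along the fingers, x is the direction in which the jaws open and shut, and the axes are right-handed (so a half turn about z gives the same grasp; the last joint's range is limited). The gripper opens to 85 mm and grips with 20 to 120 N. Pads are 22 mm wide; open, the fingers measure 114 mm over their backs; the gripper's body (76 mm by 85 mm) begins 54 mm behind the grasp point. The pads swing forward as they close: fully open they stand 13 mm farther back than shut.
Start: joints at [-1.346, 0.351, 1.652, -0, 1.139, -0.085], TCP at [0.168, -0.524, 0.231] pointing down, gripper open.
Joint ranges: [-2.75, 2.75], [-0.79, 2.1], [0.01, 2.65], [-1.57, 4.71], [0.07, 3.14], [-2.87, 2.87]. Speed limits (rad/s): [2.22, 2.22, 2.79, 3.14, 3.14, 3.14].

INTERFACE

Orientations are given as a unit quaternion [x, y, z, w].
In Python, from workcell import get_obs, camera, hand_in, grasp_offset gives the robot as it stands. The module is installed in compiled form; this text tells all that it offers.
- The arm moves only by the shell command python3 -m creep 'ROWS' [FORCE]. ROWS is JSON, a list of rows, each a list of 7 numbers: the turn, a rotation vector about the tool's x, y, z in degrees, then the shift along the tool's x, y, z in m, then the finger opening in m, from 0 to 0.0854. A call has 1 to 12 rows; each row is the pose to reach, as a shift and turn from the pose commanded when the call began, along the tool's axes at that moment; what a row does not reach only later rows make up. A row lasts 1/10 s, in which the tool goes at most 50 mm and 8.59 degrees, less where a joint would pass 70% of its speed; a pose out of reach is approached as far as the arm can. A call with a gripper value outside its range is refused whole. The fingers move at their own pace and stop on an object; FORCE is the grip in N (left out, the last holds). Time passes only in rows, so rows that repeat a pose let the fingers close. It gives the time, the measured TCP pose, the force and the opening at its end, in the units of the state.
- get_obs(): the state, without advancing time (a new reading comes with each control period).
- camera(name): name is "scene" or "top" or "wrist"; returns a dict with "img" (420x560x3 uint8, blue, green, red), "intrinsics" (3x3 intrinsics, pixels), "k1" (the pictures are not rectified: a ray, as slopes to the right and down, at radius r is drawn at 1 + k1 r^2 times it, then the intrinsics apply), "R" (3x3) and "t" (3): a world point X has camera coordinates R X + t. Camera axes: x right, y down, z forward; pixel columns grow to the right and rows downward; lengths in m; the calibration is good to about 2 mm. A picture is of the moment at which its call begins. There is no depth.
- hand_in(): hands the job in, once; it reports no verdict.
The state is a dict: "t": time; "joint_pos": joint angles; "qvel": joint speeds; "tau": joint torques, N m; "tcp_pos": TCP position; "eef_rot": TCP orientation; "force": force on the tool from outside, world axes, zero at the start; "wrist_torque": the same for the moment, N m; "gripper_width": finger opening in m.
Only numpy, scipy, OpenCV 4.12 (cv2) and the standard library are available. Lean on these libraries where they do the work, as an engineer would, in place of code of your own. Each camera call takes 0.05 s, during which the arm holds its last target. There are 200 camera calls.

## Working session

There is one attempt and no reset: what is moved stays moved. The work goes in short steps, Python scripts to look and compute and a shell command to move; the robot and the scene stay as the last step left them, time stands still between calls to the robot, and variables do not carry over. Pictures are saved under pics/ and viewed, on a budget of 10 in all, crops included, one or two more only if the job needs it, and the job is handed in when it is done.

```bash
mkdir -p pics; cat > h.py <<'E'
import numpy as np, cv2
from workcell import get_obs, camera, hand_in, grasp_offset
from scipy.spatial.transform import Rotation as Ro
def ray(c,uv):
    K=np.array(c["intrinsics"],float);k=float(c["k1"])
    p=cv2.undistortPoints(np.array([[uv]],float),K,np.array([k,0,0,0.]))[0,0]
    R=np.array(c["R"]);t=np.array(c["t"])
    d=R.T@np.array([p[0],p[1],1]);return -R.T@t,d/np.linalg.norm(d)
def plane(c,uv,z):
    o,d=ray(c,uv);return o+d*(z-o[2])/d[2]
def tri(rs):
    A=np.zeros((3,3));b=np.zeros(3)
    for o,d in rs:
        P=np.eye(3)-np.outer(d,d);A+=P;b+=P@o
    x=np.linalg.solve(A,b);return x,[np.linalg.norm((np.eye(3)-np.outer(d,d))@(x-o)) for o,d in rs]
def proj(c,X):
    q=np.array(c["R"])@np.array(X)+np.array(c["t"]);s=q[:2]/q[2]
    s=s*(1+float(c["k1"])*(s@s));K=np.array(c["intrinsics"]);return (K@[s[0],s[1],1])[:2]
def snap(n,f):
    import pickle
    c=camera(n);cv2.imwrite(f"pics/{f}.png",c["img"]);pickle.dump(c,open(f"pics/{f}.pkl","wb"));return c
def load(f):
    import pickle
    return pickle.load(open(f"pics/{f}.pkl","rb"))
E
python3 - <<'E'
from h import *
a=snap("scene","s0");b=snap("top","t0");w=snap("wrist","w0")
for c in(a,b,w):print(np.round(c["R"],3).tolist(),np.round(c["t"],3),np.array(c["intrinsics"])[0],c["k1"])
o=get_obs();print(o["t"],o["tcp_pos"],o["eef_rot"],grasp_offset,o["gripper_width"])
E
```

```text
[[0.211, -0.977, -0.012], [-0.398, -0.074, -0.914], [0.893, 0.197, -0.405]] [-0.238  0.323  1.169] [468.42887794   0.         273.93081384] -0.0837373161358329
[[-0.258, -0.966, 0.016], [-0.814, 0.208, -0.542], [0.521, -0.153, -0.84]] [0.038 0.51  1.379] [520.73329088   0.         284.12031792] 0.022914362095530244
[[0.305, -0.952, -0.0], [-0.909, -0.291, 0.297], [-0.283, -0.09, -0.955]] [-0.55  -0.037  0.38 ] [316.2216643    0.         283.97552161] -0.06777587790246806
0.15 [ 0.16763046 -0.52357271  0.23089499] [ 8.07725022e-01 -5.89559242e-01 -3.24751066e-04 -2.88041560e-04] 0.0187 0.08492526542723894
```

View pics/s0.png

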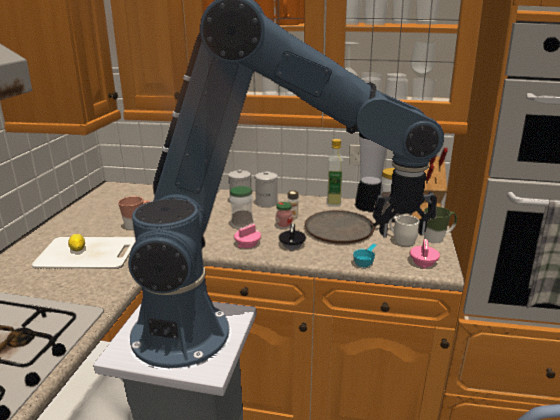

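View pics/t0.png

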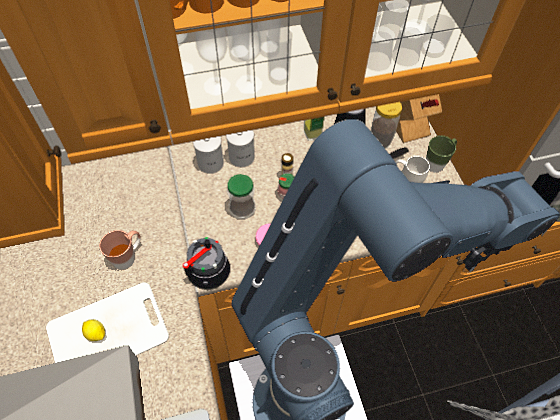

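Scene: black lid at about (292,240), pink look-alikes at (247,238) and (424,256). Top: grinder at about (207,262) with the red clamp across it. The arm hides the lid in the top view.

```bash
python3 - <<'E'
from h import *
s=load("s0");t=load("t0");w=load("w0")
print("lid",plane(s,(292,240),.03),"grinder",plane(t,(207,258),.105), "pinks",plane(s,(247,238),.03),plane(s,(424,256),.03))
print("scoop",plane(s,(364,258),.02),"cofjar",plane(t,(240,185),.137),"cup",plane(t,(118,245),.1),"jam",plane(s,(285,208),.086))
a=cv2.resize(t["img"][215:305,160:260],(400,360),interpolation=cv2.INTER_CUBIC)
b=cv2.resize(s["img"][195:285,230:330],(400,360),interpolation=cv2.INTER_CUBIC)
cv2.imwrite("pics/c1.png",np.hstack([a,b]))
h=cv2.cvtColor(t["img"],cv2.COLOR_BGR2HSV)
m=((h[...,0]<6)|(h[...,0]>174))&(h[...,1]>180)&(h[...,2]>120)
m[:,:160]=0;m[:,260:]=0;m[:230]=0;m[300:]=0
v,u=np.nonzero(m);print(u.min(),u.max(),v.min(),v.max(),len(u))
p=cv2.minAreaRect(np.stack([u,v],1).astype(np.float32));print(p)
E
```

```text
lid [ 0.48874454 -0.1999228   0.03      ] grinder [0.42174686 0.15637034 0.105     ] pinks [ 0.47426296 -0.04926106  0.03      ] [ 0.46047279 -0.62290962  0.03      ]
scoop [ 0.43159714 -0.43907016  0.02      ] cofjar [0.62541103 0.01399509 0.137     ] cup [0.53038811 0.39708071 0.1       ] jam [ 0.61632603 -0.151775    0.086     ]
183 217 241 267 131
((200.53660583496094, 254.17076110839844), (6.246950626373291, 42.16691589355469), 51.34019470214844)
```

View pics/c1.png

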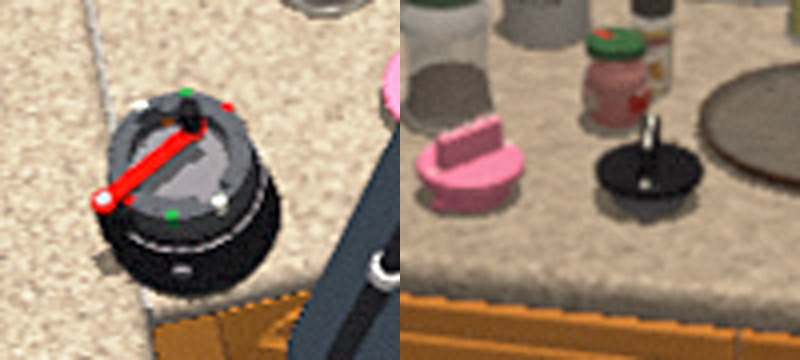

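```bash
python3 -m creep '[[0,0,0,-0.219,-0.377,-0.03,0.085],[0,0,0,-0.219,-0.377,-0.03,0.085],[0,0,0,-0.219,-0.377,-0.03,0.085],[0,0,0,-0.219,-0.377,-0.03,0.085],[0,0,0,-0.219,-0.377,-0.03,0.085],[0,0,0,-0.219,-0.377,-0.03,0.085],[0,0,0,-0.219,-0.377,-0.03,0.085],[0,0,0,-0.219,-0.377,-0.03,0.085],[0,0,0,-0.219,-0.377,-0.03,0.085],[0,0,0,-0.219,-0.377,-0.03,0.085],[0,0,0,-0.219,-0.377,-0.03,0.085],[0,0,0,-0.219,-0.377,-0.03,0.085]]' && python3 - <<'E'
from h import *
w=snap("wrist","w1");s=snap("scene","s1")
t=load("t0")
g=[plane(t,p,.105) for p in((206.3,238.3),(203.2,268.8),(195,241.3),(215,265),(216.5,241.8),(192,265))]
for x in g:print(x)
print((g[0]+g[1])/2,(g[2]+g[3])/2)
for p in g: print(np.degrees(np.arctan2(*(p-(g[0]+g[1])/2)[[1,0]])))
print("piv",plane(t,(185.5,265.5),.121),"knob",plane(t,(206.8,239.3),.152),"end",plane(t,(210.7,247.5),.121))
a=cv2.resize(s["img"][140:290,100:300],(560,420),interpolation=cv2.INTER_CUBIC)
cv2.imwrite("pics/c2.png",np.hstack([w["img"][:, :],a])[:, ::1][::1] if 0 else cv2.resize(np.hstack([w["img"],a]),(800,300),interpolation=cv2.INTER_AREA))
E
```

```text
t: 1.35
tcp_pos: [0.4594, -0.2009, 0.2611]
eef_rot: [0.808, -0.59, -0.0, 0.0]
force: [0.1, -0.1, 0.2]
gripper_width: 0.0852
[0.48584225 0.14673435 0.105     ]
[0.39079819 0.17282525 0.105     ]
[0.48413994 0.18022793 0.105     ]
[0.39419332 0.13852132 0.105     ]
[0.46694162 0.12020132 0.105     ]
[0.41046222 0.20126549 0.105     ]
[0.43832022 0.1597798  0.105     ] [0.43916663 0.15937463 0.105     ]
-15.350344190715372
164.6496558092846
24.049935246861196
-154.27719395814154
-54.127212261140855
123.8816994557421
piv [0.40498654 0.21828714 0.121     ] knob [0.45474747 0.14579031 0.152     ] end [0.44362325 0.13996687 0.121     ]
```

View pics/c2.png

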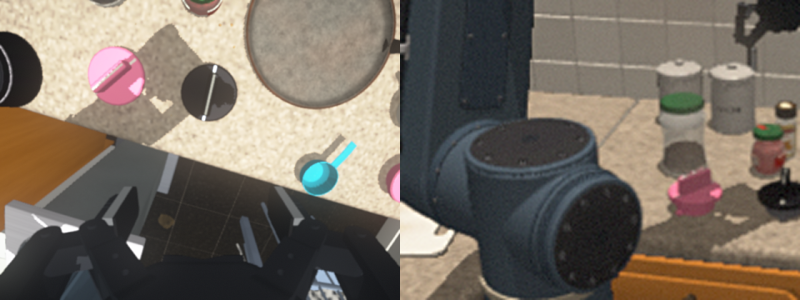

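Wrist view: black lid at about full-res (294,129), with its white bar line running from about (301,92) to (288,165). Pink lid at (163,105), scoop at (450,245). Next I move toward the grinder and take a second wrist view of the lid on the way.

```bash
python3 -m creep '[[0,0,0,-0.16,-0.022,-0.01,0.085],[0,0,0,-0.16,-0.022,-0.01,0.085],[0,0,0,-0.16,-0.022,-0.01,0.085],[0,0,0,-0.16,-0.022,-0.01,0.085],[0,0,0,-0.16,-0.022,-0.01,0.085]]' && python3 -c "
from h import *
snap('wrist','w2')" &&  python3 -m creep '[[0,0,0,-0.172,-0.022,0,0.085],[0,0,0,-0.172,-0.022,0,0.085],[0,0,0,-0.172,-0.022,0,0.085],[0,0,0,-0.172,-0.022,0,0.085],[0,0,0,-0.172,-0.022,0,0.085],[0,0,0,-0.172,-0.022,0,0.085]]' && python3 - <<'E'
from h import *
snap("wrist","w3")
w=[load(f"w{i}") for i in(2,3)]
cv2.imwrite("pics/c3.png",cv2.resize(np.hstack([x["img"] for x in w]),(800,300),interpolation=cv2.INTER_AREA))
E
```

```text
t: 1.95
tcp_pos: [0.4319, -0.0406, 0.2716]
eef_rot: [0.808, -0.589, 0.0, -0.0]
force: [-0.3, -1.4, 0.1]
gripper_width: 0.0849
t: 2.6
tcp_pos: [0.4013, 0.1283, 0.2711]
eef_rot: [0.808, -0.59, 0.0, 0.0]
force: [-1.2, -0.8, 0.5]
gripper_width: 0.085
```

View pics/c3.png

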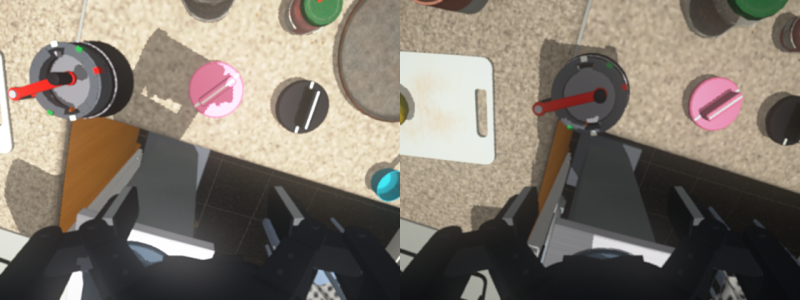

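Left picture (w2): grinder at full-res (100,110), lid at (424,150). Right picture (w3): grinder at (266,125), pivot at (193,154), knob at (280,136). Next come colour masks for sub-pixel points.

```bash
cat > m.py <<'E'
from h import *
def blobs(c,kind,box,amin=4):
    h=cv2.cvtColor(c["img"],cv2.COLOR_BGR2HSV);H,S,V=[h[...,i].astype(int) for i in range(3)]
    if kind=="green":m=(abs(H-62)<20)&(S>110)&(V>70)
    if kind=="red":m=((H<8)|(H>172))&(S>130)&(V>80)
    if kind=="white":m=(S<45)&(V>150)
    if kind=="dark":m=(V<45)
    k=np.zeros_like(m);u0,v0,u1,v1=box;k[v0:v1,u0:u1]=m[v0:v1,u0:u1]
    n,l,s,ce=cv2.connectedComponentsWithStats(k.astype(np.uint8))
    out=[]
    for i in range(1,n):
        if s[i,4]>=amin:
            v,u=np.nonzero(l==i);out.append((s[i,4],ce[i].round(1),cv2.minAreaRect(np.stack([u,v],1).astype(np.float32))))
    return out
E
python3 - <<'E'
from m import *
B={"w2":(30,50,155,175),"w3":(180,65,320,195)}
for n,b in B.items():
    c=load(n)
    for k in("green","red","white"):
        for a in blobs(c,k,b):print(n,k,a[0],a[1],plane(c,a[1],.105).round(4), plane(c,a[1],.121).round(4)[:2])
    p={"w2":[(94,109),(18,133)],"w3":[(280,136),(193,154)]}[n]
    print(n,plane(c,p[0],.152),plane(c,p[1],.121))
for n,b in {"w1":(255,75,335,180),"w2":(385,100,465,190)}.items():
    c=load(n)
    for a in blobs(c,"white",b,8):
        print(n,"bar",a, plane(c,a[1],.066).round(4)); q=cv2.boxPoints(a[2]);print([plane(c,x,.066).round(4)[:2].tolist() for x in q])
E
```

```text
w2 green 75 [110.6  67.9] [0.4923 0.148  0.105 ] [0.493  0.1395]
w2 green 37 [ 69.8 157.1] [0.3963 0.1751 0.105 ] [0.4019 0.1652]
w2 red 117 [136.9  98.1] [0.4726 0.1183 0.105 ] [0.4744 0.1113]
w2 red 131 [100.8 109.2] [0.4523 0.1508 0.105 ] [0.4551 0.1421]
w2 red 706 [ 51.7 123. ] [0.4248 0.1979 0.105 ] [0.429  0.1868]
w2 white 70 [37.5 55.7] [0.4838 0.2205 0.105 ] [0.4849 0.2082]
w2 white 57 [55.9 53.5] [0.4905 0.2025 0.105 ] [0.4913 0.1911]
w2 white 152 [74.9 58.8] [0.4908 0.1833 0.105 ] [0.4916 0.1729]
w2 white 11 [79.6 51.4] [0.4985 0.1798 0.105 ] [0.4989 0.1697]
w2 white 35 [97.6 52.6] [0.5021 0.1626 0.105 ] [0.5023 0.1533]
w2 white 73 [108.7  55. ] [0.503  0.1519 0.105 ] [0.5031 0.1432]
w2 white 192 [136.   53.2] [0.5116 0.1271 0.105 ] [0.5113 0.1197]
w2 white 249 [43.  86.4] [0.4572 0.2112 0.105 ] [0.4597 0.1994]
w2 white 4 [94.5 59. ] [0.4958 0.1645 0.105 ] [0.4963 0.1552]
w2 white 6 [124.5  61.5] [0.5015 0.1362 0.105 ] [0.5017 0.1283]
w2 white 8 [34.9 63.9] [0.4757 0.2221 0.105 ] [0.4772 0.2098]
w2 white 59 [44.3 70.5] [0.4722 0.2118 0.105 ] [0.4739 0.2   ]
w2 white 68 [143
[... 5991 characters left out ...]
, [0.4893, -0.2368]]
w2 bar (np.int32(20), array([402.4, 186.6]), ((402.0, 186.5), (5.0, 4.0), 90.0)) [ 0.4653 -0.1731  0.066 ]
[[0.4673, -0.1691], [0.4687, -0.1736], [0.4633, -0.176], [0.4618, -0.1715]]
w2 bar (np.int32(48), array([429.7, 187.8]), ((427.87921142578125, 188.6432647705078), (3.8975651264190674, 19.412872314453125), 77.00537872314453)) [ 0.474  -0.2042  0.066 ]
[[0.4685, -0.1916], [0.4801, -0.2107], [0.4763, -0.2137], [0.4646, -0.1945]]
w2 bar (np.int32(8), array([409.6, 188.4]), ((409.7000427246094, 188.6000213623047), (2.683281421661377, 2.236067771911621), 26.56505012512207)) [ 0.466 -0.182  0.066]
[[0.4647, -0.1805], [0.4673, -0.1806], [0.4668, -0.1839], [0.4643, -0.1837]]
```

Measurements:
- **Grinder:** centre (.4445,.162), green axis at -15.8°, white marks at 24.5°. Both views agree at z=.105.
- **Clamp:** pivot (.410,.2195), knob about (.453,.149).

Next I straddle the knob.

```bash
python3 -m creep '[[0,0,55,-0.0045,-0.0553,0.07,0.05],[0,0,55,-0.0045,-0.0553,0.07,0.05],[0,0,55,-0.0045,-0.0553,0.07,0.05],[0,0,55,-0.0045,-0.0553,0.07,0.05],[0,0,55,-0.0045,-0.0553,0.07,0.05],[0,0,55,-0.0045,-0.0553,0.07,0.05],[0,0,55,-0.0045,-0.0553,0.07,0.05],[0,0,55,-0.0045,-0.0553,0.07,0.05],[0,0,55,-0.0045,-0.0553,0.11,0.05],[0,0,55,-0.0045,-0.0553,0.141,0.05],[0,0,55,-0.0045,-0.0553,0.141,0.05]]' 40 && python3 -m creep '[[0,0,0,0,0,0,0.01],[0,0,0,0,0,0,0.01],[0,0,0,0,0,0,0.01],[0,0,0,0,0,0,0.01],[0,0,0,0,0,0,0.01],[0,0,0,0,0,0,0.01]]' 20
```

```text
t: 3.75
tcp_pos: [0.4503, 0.149, 0.1273]
eef_rot: [-0.444, 0.896, 0.001, -0.003]
force: [0.7, 0.7, 1.7]
gripper_width: 0.0497
t: 4.35
tcp_pos: [0.4531, 0.1504, 0.1317]
eef_rot: [-0.444, 0.896, -0.001, 0.002]
force: [1.1, -3.3, 7.7]
gripper_width: 0.0149
```

```bash
python3 -c "
import numpy as np
p0=-58
for k in range(1,13):
    a=np.radians(p0+8.1*k);b=np.radians(p0);d=.082*np.array([np.cos(a)-np.cos(b),np.sin(a)-np.sin(b)])
    print(k,(np.array([[-.606,-.796],[-.796,.606]])@d).round(4))"
```

```text
1 [-0.0111 -0.0033]
2 [-0.0226 -0.005 ]
3 [-0.0341 -0.0051]
4 [-0.0456 -0.0036]
5 [-0.0568 -0.0005]
6 [-0.0674  0.0042]
7 [-0.0772  0.0103]
8 [-0.0861  0.0178]
9 [-0.0938  0.0264]
10 [-0.1003  0.0361]
11 [-0.1053  0.0465]
12 [-0.1088  0.0576]
```

```bash
python3 -m creep '[[0,0,0,0,0,-0.003,0.021],[0,0,0,0,0,-0.003,0.021],[0,0,-5,-0.0111,-0.0033,-0.003,0.021],[0,0,-9,-0.0226,-0.005,-0.003,0.021],[0,0,-14,-0.0341,-0.0051,-0.003,0.021],[0,0,-18,-0.0456,-0.0036,-0.003,0.021],[0,0,-23,-0.0568,-0.0005,-0.003,0.021],[0,0,-27,-0.0674,0.0042,-0.003,0.021],[0,0,-32,-0.0772,0.0103,-0.003,0.021],[0,0,-36,-0.0861,0.0178,-0.003,0.021],[0,0,-41,-0.0938,0.0264,-0.003,0.021],[0,0,-46,-0.1003,0.0361,-0.003,0.021]]' && python3 -m creep '[[0,0,-5,-0.0054,0.006,0,0.021],[0,0,-9,-0.0117,0.013,0,0.021],[0,0,-9,-0.0117,0.013,0,0.021],[0,0,-9,-0.0117,0.013,0,0.021],[0,0,-9,-0.0117,0.013,0,0.05],[0,0,-9,-0.0117,0.013,0,0.05],[0,0,-9,-0.0117,0.013,0,0.05]]'; python3 -c "
from workcell import *
o=get_obs();print(o['tcp_pos'],o['joint_pos'])"
```

```text
t: 5.55
tcp_pos: [0.4839, 0.2526, 0.1333]
eef_rot: [0.76, -0.65, 0.0, -0.0]
force: [1.2, -0.8, 0.1]
gripper_width: 0.0209
t: 6.25
tcp_pos: [0.4695, 0.2616, 0.1333]
eef_rot: [0.807, -0.59, 0.0, 0.0]
force: [-0.1, 0.7, 0.5]
gripper_width: 0.0498
[0.46948695 0.26157296 0.13328926] [ 4.21688262e-01  4.52154858e-01  1.77325038e+00 -1.28440655e-05
  9.16196930e-01  1.68352356e+00]
```

```bash
python3 -m creep '[[0,0,0,0,0,-0.04,0.06],[0,0,0,0.102,0.106,-0.137,0.06],[0,0,0,0.102,0.106,-0.137,0.06],[0,0,0,0.102,0.106,-0.137,0.06],[0,0,0,0.102,0.106,-0.137,0.06],[0,0,0,0.102,0.106,-0.137,0.06],[0,0,0,0.102,0.106,-0.137,0.06]]' && python3 - <<'E'
from m import *
c=snap("wrist","w4")
cv2.imwrite("pics/c4.png",cv2.resize(c["img"][40:220,130:370],(720,540),interpolation=cv2.INTER_CUBIC))
E
```

```text
t: 6.95
tcp_pos: [0.3997, 0.1322, 0.2705]
eef_rot: [0.807, -0.59, 0.0, -0.0]
force: [-0.2, 0.3, -0.4]
gripper_width: 0.0598
```

View pics/c4.png

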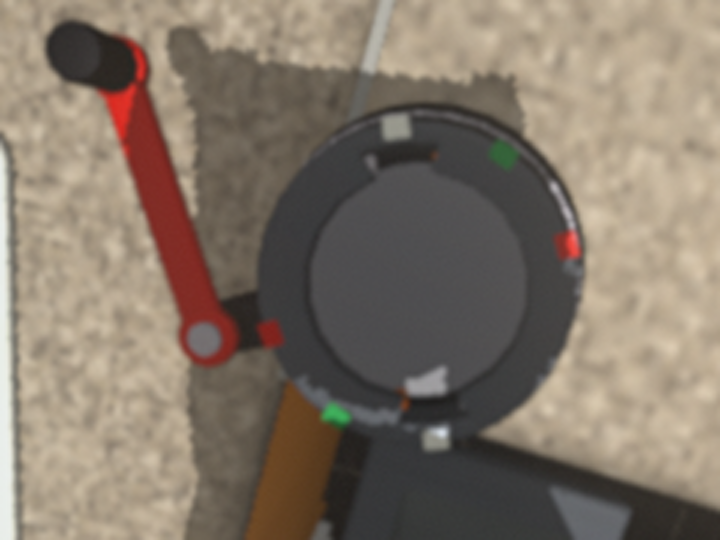

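The clamp is wide open and the mouth is clear. Pivot at crop (205,338), knob at (75,52); the white, green and red marks are all visible. Next I check the clamp angle and the lid pose.

```bash
python3 - <<'E'
from m import *
c=load("w4");f=lambda x,y:(x/3+130-.33,y/3+40-.33)
P=lambda x,y,z:plane(c,f(x,y),z)[:2]
ang=lambda d:np.degrees(np.arctan2(d[1],d[0])).round(1)
g=P(504,154,.105),P(336,414,.105);w=P(397,127,.105),P(436,438,.105);r=P(568,245,.105),P(270,333,.105)
for a in(g,w,r):print(((a[0]+a[1])/2).round(4),ang(a[0]-a[1]),np.linalg.norm(a[0]-a[1]).round(4))
pv=P(205,338,.121);k=P(75,52,.152);ctr=(g[0]+g[1])/2
print("pivot",pv,"knob",k,"clamp",np.radians(ang(k-pv)-ang(ctr-pv)))
R=[]
for n,b in {"w1":(262,85,318,172),"w2":(405,112,455,188)}.items():
    c=load(n);im=c["img"];u0,v0,u1,v1=b
    m=(im.min(2)>195).astype(np.uint8);k=np.zeros_like(m);k[v0:v1,u0:u1]=m[v0:v1,u0:u1]
    nn,l,s,ce=cv2.connectedComponentsWithStats(k)
    i=1+np.argmax(s[1:,4]);v,u=np.nonzero(l==i);q=cv2.minAreaRect(np.stack([u,v],1).astype(np.float32))
    bx=cv2.boxPoints(q);bx=bx[np.argsort(bx[:,1])];e=(bx[:2].mean(0),bx[2:].mean(0));print(n,s[i],q,e)
    R.append([ray(c,x) for x in e]);X=[plane(c,x,.066)[:2] for x in e];print((X[0]+X[1])/2,ang(X[0]-X[1]),np.linalg.norm(X[0]-X[1]))
for i in(0,1):print(tri([R[0][i],R[1][i]]))
E
```

```text
[0.4443 0.1614] -16.1 0.0987
[0.4442 0.1612] 24.2 0.0989
[0.444  0.1612] -56.2 0.0998
pivot [0.41172075 0.2191666 ] knob [0.48034376 0.26255551] clamp 1.6214108751027323
w1 [262 162  17  10 102] ((270.0, 166.5), (16.0, 9.0), 0.0) (array([270., 162.], dtype=float32), array([270., 171.], dtype=float32))
[ 0.46998557 -0.18210755] 17.0 0.00982950341835695
w2 [427 128  21  53 200] ((436.8218994140625, 153.93765258789062), (3.5866613388061523, 55.68763732910156), 19.29004669189453) (array([446.0201 , 127.65703], dtype=float32), array([427.6237 , 180.21828], dtype=float32))
[ 0.51155302 -0.19534055] 5.1 0.060641508643855195
(array([ 0.51161957, -0.16730628,  0.14526976]), [np.float64(0.02599862280025821), np.float64(0.025998622800258324)])
(array([ 0.47829347, -0.18142615,  0.10192121]), [np.float64(0.005810709024611854), np.float64(0.005810709024611819)])
```

```bash
python3 -m creep '[[0,0,13,0.346,-0.0067,0,0.06],[0,0,13,0.346,-0.0067,0,0.06],[0,0,13,0.346,-0.0067,0,0.06],[0,0,13,0.346,-0.0067,0.07,0.06],[0,0,13,0.346,-0.0067,0.07,0.06],[0,0,13,0.346,-0.0067,0.07,0.06],[0,0,13,0.346,-0.0067,0.07,0.06],[0,0,13,0.346,-0.0067,0.07,0.06],[0,0,13,0.346,-0.0067,0.07,0.06],[0,0,13,0.346,-0.0067,0.07,0.06],[0,0,13,0.346,-0.0067,0.07,0.06]]' && python3 - <<'E'
from m import *
c=snap("wrist","w5");s=snap("scene","s5")
cv2.imwrite("pics/c5.png",np.hstack([c["img"][100:340,180:400],cv2.resize(s["img"][195:285,240:340],(266,240),interpolation=cv2.INTER_CUBIC)]))
E
```

```text
t: 8.1
tcp_pos: [0.5115, -0.1938, 0.2007]
eef_rot: [0.736, -0.677, 0.0, -0.0]
force: [-0.5, -0.8, 0.3]
gripper_width: 0.0601
```

View pics/c5.png

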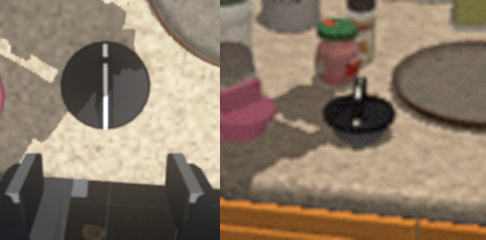

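The bar is upright in the wrist image, from (286,143) to (285,229), with the cap disc centred at about (285,185). The jaws are already square to it. Next I triangulate it with w2.

```bash
python3 - <<'E'
from m import *
c=load("w5");b=load("w2")
e=(286,143.),(285,229.5);f=(446.0,127.7),(427.6,180.2)
for x,y in zip(e,f):print(tri([ray(c,x),ray(b,y)]),plane(c,x,.066)[:2],plane(c,x,.036)[:2])
im=c["img"][100:240,200:380];m=((im.max(2)<75)).astype(np.uint8)
n,l,s,ce=cv2.connectedComponentsWithStats(m);i=1+np.argmax(s[1:,4]);print(s[i])
ct=max(cv2.findContours((l==i).astype(np.uint8),0,2)[0],key=len);(u,v),r=cv2.minEnclosingCircle(ct);print(u+200,v+100,r,plane(c,(u+200,v+100),.036))
E
```

```text
(array([ 0.55032785, -0.1949898 ,  0.05409201]), [np.float64(0.008197269213201193), np.float64(0.008197269213201352)]) [ 0.55918451 -0.19156286] [ 0.55596967 -0.19204517]
(array([ 0.48086616, -0.19698655,  0.0691615 ]), [np.float64(0.0008944739058741702), np.float64(0.0008944739058740829)]) [ 0.47879595 -0.1975909 ] [ 0.46689509 -0.19872454]
[  41   42   84   85 3238]
283.5843200683594 183.79342651367188 43.39202880859375 [ 0.51557522 -0.19312615  0.036     ]
```

```bash
python3 -m creep '[[0,0,0,0,-0.002,0.05,0.06],[0,0,0,0,-0.002,0.1,0.06],[0,0,0,0,-0.002,0.13,0.06],[0,0,0,0,-0.002,0.15,0.06],[0,0,0,0,-0.002,0.158,0.06],[0,0,0,0,-0.002,0.158,0.04],[0,0,0,0,-0.002,0.158,0.01],[0,0,0,0,-0.002,0.158,0.01],[0,0,0,0,-0.002,0.158,0.01],[0,0,0,0,-0.002,0.158,0.01],[0,0,0,0,-0.002,0.158,0.01]]' 80
```

```text
t: 9.3
tcp_pos: [0.514, -0.1952, 0.0436]
eef_rot: [0.736, -0.677, 0.001, -0.0]
force: [-0.7, 2.2, 7.5]
gripper_width: 0.0123
```

```bash
python3 -m creep '[[0,0,0,0,0,-0.03,0.01],[0,0,0,0,0,-0.07,0.01],[0,0,0,0,0,-0.11,0.01],[0,0,0,0,0,-0.15,0.01],[0,0,0,0,0,-0.15,0.01]]' && python3 -m creep '[[0,0,-2,-0.03,0.003,0,0.01],[0,0,-4,-0.07,0.008,0,0.01],[0,0,-6,-0.11,0.012,0,0.01],[0,0,-8,-0.15,0.017,0,0.01],[0,0,-10,-0.19,0.021,0,0.01],[0,0,-12,-0.23,0.025,0,0.01],[0,0,-14,-0.27,0.03,0,0.01],[0,0,-16,-0.31,0.034,0,0.01],[0,0,-18,-0.34,0.037,0,0.01],[0,0,-19.4,-0.361,0.0398,0,0.01],[0,0,-19.4,-0.361,0.0398,0,0.01],[0,0,-19.4,-0.361,0.0398,0,0.01]]' && python3 - <<'E'
from m import *
c=snap("wrist","w6");s=snap("scene","s6");t=snap("top","t6");o=get_obs();print(o["tcp_pos"],o["eef_rot"],o["gripper_width"],np.degrees(2*np.arctan2(o["eef_rot"][1],o["eef_rot"][0])))
a=c["img"][60:400,140:430];b=cv2.resize(t["img"][180:300,150:270],(340,340),interpolation=cv2.INTER_CUBIC)
cv2.imwrite("pics/c6.png",np.hstack([a,b]))
E
```

```text
t: 9.8
tcp_pos: [0.5155, -0.196, 0.198]
eef_rot: [0.736, -0.677, 0.005, -0.001]
force: [0.4, 0.4, -1.0]
gripper_width: 0.0122
t: 11.0
tcp_pos: [0.4435, 0.1614, 0.192]
eef_rot: [0.84, -0.543, -0.0, 0.0]
force: [-0.7, -0.0, -1.7]
gripper_width: 0.0124
[0.44391027 0.16064976 0.19219019] [ 8.39039718e-01 -5.44070164e-01  1.81189932e-06  8.73590711e-05] 0.012119139008224845 -65.92228981573533
```

View pics/c6.png

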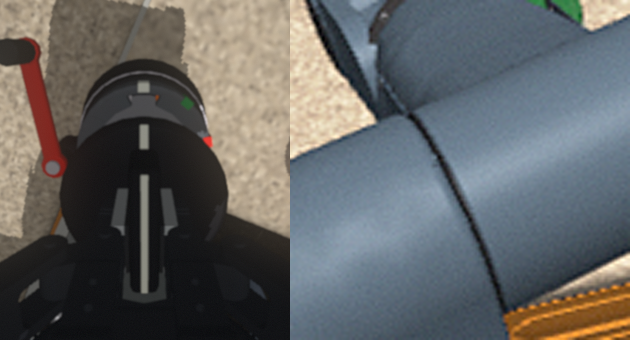

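Wrist crop: bar line at column 144, in line with the far white mark at (143,87). The bar top runs from row 175 to row 293, and the cap edges are at columns 60 and 227. I check the lid's offset in the grip.

```bash
python3 - <<'E'
from m import *
c=load("w6")
z=.192-.0436
f=lambda u,v,h:plane(c,(u+140,v+60),z+h)[:2]
a,b=f(144,175,.066),f(144.5,293,.066);print("bar",a,b,np.linalg.norm(a-b),(a+b)/2,np.degrees(np.arctan2(*(a-b)[::-1])))
g=f(143,122,.036);l=f(60,193,.036);r=f(227,193,.036);x=np.array([np.cos(np.radians(24.1)),np.sin(np.radians(24.1))])
print("cap far edge",g,"centre by far edge",g-.046*x,"width",np.linalg.norm(l-r),(l+r)/2)
im=c["img"][60:400,140:430]
print([ (v,int(im[v,144].mean())) for v in range(116,184,2)],[ (v,int(im[v,144].mean())) for v in range(284,300,2)])
print("white mark",f(143.5,87,.105-z), get_obs()["tcp_pos"])
E
```

```text
bar [0.46856181 0.17201228] [0.41311621 0.14683881] 0.06089267394657696 [0.44083901 0.15942555] 24.419049663061788
cap far edge [0.48235147 0.17871002] centre by far edge [0.4403611  0.15992682] width 0.08801491901407443 [0.44754948 0.16281691]
[(116, 51), (118, 21), (120, 24), (122, 24), (124, 83), (126, 137), (128, 139), (130, 139), (132, 138), (134, 138), (136, 140), (138, 138), (140, 138), (142, 139), (144, 138), (146, 139), (148, 108), (150, 32), (152, 17), (154, 19), (156, 20), (158, 19), (160, 18), (162, 17), (164, 17), (166, 17), (168, 17), (170, 20), (172, 18), (174, 67), (176, 131), (178, 138), (180, 138), (182, 137)] [(284, 134), (286, 134), (288, 135), (290, 135), (292, 124), (294, 55), (296, 49), (298, 51)]
white mark [0.48910891 0.18152014] [0.44391027 0.16064976 0.19219019]
```

```bash
python3 -m creep '[[0,0,0,0,-0.0025,0.02,0.01],[0,0,0,0,-0.0025,0.035,0.01],[0,0,0,0,-0.0025,0.042,0.01],[0,0,0,0,-0.0025,0.045,0.01],[0,0,0,0,-0.0025,0.048,0.01],[0,0,0,0,-0.0025,0.051,0.01],[0,0,0,0,-0.0025,0.051,0.01]]' && python3 -m creep '[[0,0,0,0,0,0.002,0.01],[0,0,0,0,0,0.004,0.01],[0,0,0,0,0,0.004,0.01]]'
```

```text
t: 11.85
tcp_pos: [0.4461, 0.1624, 0.1413]
eef_rot: [0.839, -0.544, 0.0, -0.0]
force: [0.7, -0.2, -1.2]
gripper_width: 0.0123
t: 12.15
tcp_pos: [0.4459, 0.1624, 0.1371]
eef_rot: [0.839, -0.544, -0.0, 0.0]
force: [-0.4, 0.2, -1.3]
gripper_width: 0.0124
```

```bash
python3 -m creep '[[0,0,0,0,0,0.003,0.01],[0,0,0,0,0,0.006,0.01],[0,0,0,0,0,0.009,0.01],[0,0,0,0,0,0.011,0.01],[0,0,0,0,0,0.011,0.01]]' && python3 -m creep '[[0,0,0,0,0,0.001,0.01],[0,0,0,0,0,0.002,0.01],[0,0,0,0,0,0.002,0.01]]'
```

```text
t: 12.65
tcp_pos: [0.4459, 0.1624, 0.1259]
eef_rot: [0.839, -0.544, -0.0, 0.0]
force: [-0.5, 0.4, -1.6]
gripper_width: 0.0124
t: 12.95
tcp_pos: [0.4461, 0.1625, 0.1246]
eef_rot: [0.839, -0.544, 0.0, -0.0]
force: [-2.5, 0.7, 4.9]
gripper_width: 0.0125
```

```bash
python3 -m creep '[[0,0,4,0,0,-0.0003,0.01],[0,0,8,0,0,-0.0005,0.01],[0,0,12,0.0005,0,-0.0005,0.01],[0,0,16,0.0005,0,-0.0005,0.01],[0,0,20,0.0008,0,-0.0005,0.01],[0,0,20,0.0008,0,-0.0005,0.01]]' && python3 -m creep '[[0,0,4,0,0,0,0.01],[0,0,8,0.0004,0,0,0.01],[0,0,12,0.0004,0,0,0.01],[0,0,16,0.0008,0,0,0.01],[0,0,20,0.0008,0,0,0.01],[0,0,20,0.0008,0,0,0.01]]' && python3 - <<'E'
from m import *
c=snap("wrist","w7");s=snap("scene","s7");o=get_obs();print(o["tcp_pos"],o["wrist_torque"],o["force"],np.degrees(2*np.arctan2(o["eef_rot"][1],o["eef_rot"][0]))+90)
cv2.imwrite("pics/c7.png",cv2.resize(c["img"][60:400,100:430],(660,600) if 0 else (582,600),interpolation=cv2.INTER_CUBIC))
E
```

```text
t: 13.55
tcp_pos: [0.4464, 0.1615, 0.1248]
eef_rot: [0.732, -0.681, 0.0, 0.0]
force: [0.4, -1.2, -0.5]
gripper_width: 0.0124
t: 14.15
tcp_pos: [0.4463, 0.1607, 0.1248]
eef_rot: [-0.603, 0.798, -0.0, -0.0]
force: [-0.5, -2.9, -0.2]
gripper_width: 0.0124
[0.44639004 0.16079551 0.12478841] [-0.62075354  0.11823253  0.0942101 ] [-0.42889973 -2.65353303 -0.14009381] 344.34278000500046
```

View pics/c7.png

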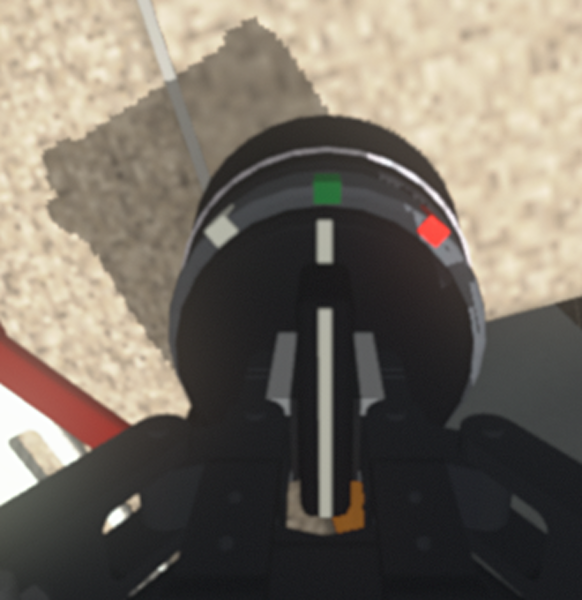

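The bar's white line (columns 323–325) points at the green mark (column 328), with the white mark to its left and the red to its right. I compute the residual.

```bash
python3 - <<'E'
from m import *
c=load("w7");k=340/600;f=lambda u,v,z:plane(c,(100+u*k,60+v*k),z)[:2]
A=lambda d:np.degrees(np.arctan2(d[1],d[0])).round(2)
a,b=f(325,309,.147),f(325.5,516,.147);d,e=f(325,221,.117),f(325,262,.117)
g=f(327.5,191,.105);w=f(222,230,.105);r=f(434,231,.105);C=np.array([.4443,.1613])
print("bar",A(a-b),(a+b)/2,"capline",A(d-e),"green",A(g-C),"white",A(w-C),"red",A(r-C),A((a+b)/2-(a+b)/2+d-(a+b)/2), "cap-end bearing",A(d-b))
E
```

```text
bar -15.64 [0.44340614 0.16206945] capline -15.77 green -16.03 white 24.5 red -57.02 -15.73 cap-end bearing -15.69
```

The bar is 0.3–0.4° short of green. I trim it and check that it holds steady before handing in.

```bash
python3 -m creep '[[0,0,0.4,0,0,0,0.01],[0,0,0.4,0,0,0,0.01],[0,0,0.4,0,0,0,0.01],[0,0,0.4,0,0,0,0.01],[0,0,0.4,0,0,0,0.01],[0,0,0.4,0,0,0,0.01],[0,0,0.4,0,0,0,0.01],[0,0,0.4,0,0,0,0.01]]' && python3 - <<'E'
from m import *
o=get_obs();print(o["t"],o["tcp_pos"],o["wrist_torque"],o["force"],np.degrees(2*np.arctan2(o["eef_rot"][1],o["eef_rot"][0]))-270,o["gripper_width"])
print(hand_in())
E
```

```text
t: 15.05
tcp_pos: [0.4464, 0.1609, 0.1248]
eef_rot: [-0.6, 0.8, -0.0, 0.0]
force: [-0.9, -2.6, -0.8]
gripper_width: 0.0123
15.05 [0.44643446 0.16090707 0.12480116] [-0.64923509  0.11646355  0.09336866] [-0.92125678 -2.64627702 -0.75013859] -16.24730643507783 0.01233073336174701
the job is handed in; nothing more can be done
None
```

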